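# Clamp the reagent bottle to the click of the torque knob

### The job

Two identical bottle clamps stand on the worktop and one of them holds a small amber bottle. Turn the knob of the clamp with the bottle clockwise (seen from above) until its arm presses the bottle into its seat and the slip clutch clicks, then let go. Leave the bottle standing in its seat, and do not turn the knob of the empty clamp.

Things in the scene. Friction and masses are not known exactly. Their poses are not given: they have to be found in the camera images.
- grip_a (a point): Knob of the clamp with the bottle: white bar grip 46 mm long, 14 mm thick, 38 mm tall, flat sides, on a grey skirt of radius 28 mm. Point on its vertical axis at the height to grip, 137 mm above the worktop, 15 mm below the bar's top, 23 mm above the skirt, 37 mm above the bottle's cap. x along the bar (dark line on the -x half), y across its thickness (squeeze along y), z up; turns with the knob.
- swing_a (a joint): Angle (rad) of that clamp's shaft and swing arm about the knob axis: 0 fully open, growing as the knob is turned clockwise from above. Starts at 0.2 to 0.6; the arm's rubber pad meets the bottle and stops at about 0.9. The shaft turns with the knob against light friction (0.035 N m) and stays where it is left.
- knob_a (a joint): Slip (rad) of that knob on its shaft: 0 at the start and while the shaft can still turn. Once the bottle stops the arm, the clutch slips at 0.15 N m, evenly and harmlessly, and this value grows with further clockwise turning. The first click comes at 0.2 rad of slip. Turning the knob 1.2 rad clockwise from its start is always enough. A steel tab on the shaft lies under the knob's dark line at 0.
- bottle: Amber bottle with black cap, 33 mm across and 92 mm tall, standing upright and loose on the 8 mm thick base plate of its clamp, in front of a steel V-block. Origin: centre of its underside, z up.
- seat_a (a point): Centre of the place where the bottle stands, on top of the base plate of its clamp, 8 mm above the worktop and 62 mm from the knob axis. Its axes: +y points from the knob axis to the bottle, +x to the V-block, z up.
- grip_b (a point): The same point and axes on the knob of the other clamp, which is alike in all but is empty. The two clamps change places.
- bar_end_b (a point): One end of the bar of the empty clamp's knob (the end with the dark line), 23 mm from its axis: it shows whether that knob has been turned.
There are look-alikes about, which are no part of the job. What is shaped like the part that bears grip_a but purple is not meant.

How it is judged (in metres and radians):
On the way:
1. the clutch of the bottle's clamp has slipped past its first click (0.2 rad) while the arm presses on the bottle (over 0.5 N) (value of joint knob_a above 0.2 rad and value of joint swing_a above 0.8 rad and contact force between swing_a and bottle above 0.5 N), for 0.05 s.
At the end, for the whole second after the job is handed in: The clutch of the bottle's clamp has slipped by more than 0.2 rad (its first click), the arm still stands against the bottle (swing_a over 0.8 rad), and the bottle stands still and upright (within 10 degrees) within 10 mm of its seat (value of joint knob_a above 0.2 rad and value of joint swing_a above 0.8 rad and distance between bottle and seat_a below 0.01 m and angle between bottle's own z axis and vertical below 0.17 rad and linear speed of bottle below 0.02 m/s); the robot touches nothing.
It fails at once if the knob of the empty clamp is turned by more than about 25 degrees (distance of bar_end_b from where it was at the start of the episode above 0.01 m).
It fails at once if the bottle is tipped by more than 25 degrees (angle between bottle's own z axis and vertical above 0.44 rad).
It also fails if it takes over 35 s, if anything falls off the work surface, if the arm or the gripper's body presses on something with over 40 N, if the wrist force passes 120 N, or if a joint passes its speed limit or range.

### The arm

A 6-joint arm with a two-finger parallel gripper is mounted at the origin on a cart in front of the work surface, level with it; the furniture and walls round the work are solid. World frame = base frame: x ahead of the robot, y to its left, z up, the work surface at z = 0. Lengths are in m, angles in degrees, forces in N, time in s.
With the tool pointing down it reaches from about 0.4 to 0.825 m from the base axis. Payload 7 kg.
Tool frame: the origin (TCP) lies midway between the tips of the shut fingers; the grasp point (between the pads) lies 19 mm behind it; z points along the fingers, y is the direction in which the jaws open and shut (so a half turn about z gives the same grasp; the last joint's range is limited). The gripper opens to 88 mm and grips with 3 to 60 N. Pads are 19 mm wide; open, the fingers measure 130 mm over their backs; the gripper's body (78 mm by 193 mm) begins 47 mm behind the grasp point.
Start: joints at [-47.492, 20.546, 0.682, 0, -70.136, -16.507], TCP at [0.296, -0.607, 0.227] pointing down, gripper open.
Joint ranges: [-176.03, 176.03], [-82.01, 121.73], [-58.28, 71.71], [-173.87, 95.51], [-174.79, -0.11], [-173.66, 173.66]. Speed limits (degrees/s): [136.94, 136.94, 172.46, 180, 180, 180].

### API

Orientations are given as a 3x3 rotation matrix whose columns are the frame's x, y, z axes.
In Python, from rig import robot gives the robot as it stands. Calls block until the motion is done:
- robot.goto(position, orientation): joint-space move of the TCP to a pose.
- robot.servo_line(position, ori=None, speed=0.15): straight line of the TCP; ori=None keeps the orientation; speed is the mean speed in m/s.
- robot.movej(angles): joint-space move.
- robot.move_gripper(opening): opening from 0.0 (shut) to 1.0 (fully open); the grip force is fixed at half the most; returns when the fingers have stopped.
- robot.dwell(seconds).
- robot.ik(position, orientation): joint angles nearest the present ones, or None.
- robot.grab_frame(name): name is "side" or "top" or "wrist"; returns (picture, depth): 400x640x3 uint8, red, green, blue; 400x640 float32, m along the optical axis (not along the pixel's ray), 0 where there is no reading.
- robot.camera_info(name): a dict with "vfov" (degrees; the focal length in pixels is half the picture's height over the tangent of half this angle, whatever the lens; pixels are square), "cx", "cy" (the principal point, pixels), "k1" (the pictures are not rectified: a ray, as slopes to the right and down, at radius r is drawn at 1 + k1 r^2 times it, then the intrinsics apply), "view" (4x4, takes a point from world to camera coordinates); the wrist camera has in their place "T_tool_cam" (4x4, takes a point from camera to tool coordinates, whose origin is the TCP and whose axes are the flange's). Camera axes: x right, y down, z forward; pixel columns grow to the right and rows downward; lengths in m; the calibration is good to about 2 mm. A picture is of the moment at which its call begins: read the wrist's pose just before it. camera_info takes no time and is no camera call.
A pose or a line that the arm cannot do raises robot.Unreachable and nothing moves.
- robot.job_done(): hands the job in, once; it reports no verdict.
Readings, each from a call of its own:
- robot.read_t(): time.
- robot.read_qpos(): joint angles.
- robot.read_qvel(): joint speeds.
- robot.read_effort(): joint torques, N m.
- robot.read_position(): TCP position.
- robot.read_tcp_rot(): TCP orientation.
- robot.read_force(): force on the tool from outside, world axes, zero at the start.
- robot.read_ft_torque(): the same for the moment, N m.
- robot.read_grip_width(): opening from 0.0 (shut) to 1.0 (fully open).
Only numpy, scipy, OpenCV 4.12 (cv2) and the standard library are available. Lean on these libraries where they do the work, as an engineer would, in place of code of your own. Each camera call takes 0.05 s, during which the arm holds its last target.

## Working session

There is one attempt and no reset: what is moved stays moved. The work goes in short steps, each a Python script; the robot and the scene stay as the last script left them, time stands still between calls to the robot, and variables do not carry over. Pictures are saved under pics/ and viewed, and the job is handed in when it is done.

```bash
mkdir -p pics; ls
python3 - <<'E'
from rig import robot
import cv2,numpy as np
for n in("top","side","wrist"):
    p,d=robot.grab_frame(n); cv2.imwrite(f"pics/{n}0.png",p[:,:,::-1]); np.save(f"pics/{n}0_d.npy",d)
    i=robot.camera_info(n); print(n,{k:(np.round(v,4).tolist() if not isinstance(v,str) else v) for k,v in i.items()})
print(robot.read_t())
E
```

```text
pics
top {'vfov': 50.2992, 'cx': 317.2814, 'cy': 196.263, 'k1': -0.0708, 'view': [[-0.0155, -0.9998, -0.0078, 0.3697], [-0.9955, 0.0162, -0.0939, 0.5076], [0.094, 0.0063, -0.9956, 0.8895], [0.0, 0.0, 0.0, 1.0]]}
side {'vfov': 46.0495, 'cx': 319.662, 'cy': 197.9665, 'k1': 0.0076, 'view': [[-0.9728, -0.2314, 0.0094, 0.5534], [-0.1611, 0.647, -0.7452, -0.0581], [0.1664, -0.7265, -0.6667, 1.3628], [0.0, 0.0, 0.0, 1.0]]}
wrist {'vfov': 58.7262, 'cx': 317.5076, 'cy': 202.5906, 'k1': -0.0682, 'T_tool_cam': [[-0.0015, -0.9595, -0.2819, 0.0765], [1.0, -0.0017, 0.0006, -0.0004], [-0.0011, -0.2819, 0.9595, -0.158], [0.0, 0.0, 0.0, 1.0]]}
0.15
```

View pics/top0.png

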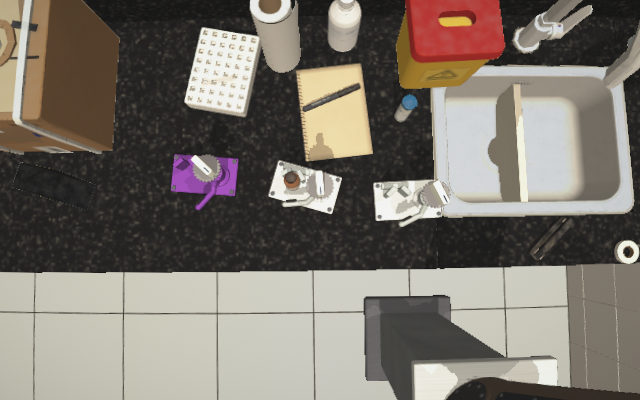

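View pics/side0.png

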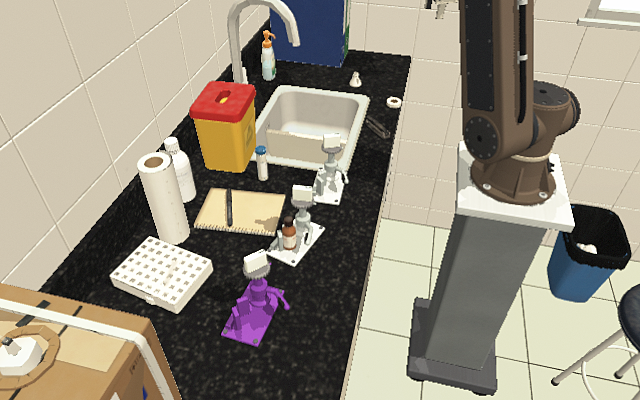

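Candidates in the top view are the purple clamp at (205,172), the white clamp with the amber bottle at (305,187), and the empty white clamp at (415,200). The middle one fits: it is white and has a bottle. I'll confirm this in an enlarged crop.

Run:
```python
import cv2
p=cv2.imread("pics/top0.png")[150:225,255:355]
cv2.imwrite("pics/crop_top.png",cv2.resize(p,None,fx=7,fy=7,interpolation=cv2.INTER_CUBIC))
p=cv2.imread("pics/side0.png")[175:275,260:360]
cv2.imwrite("pics/crop_side.png",cv2.resize(p,None,fx=6,fy=6,interpolation=cv2.INTER_CUBIC))
```

```text
(no output)
```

View pics/crop_top.png

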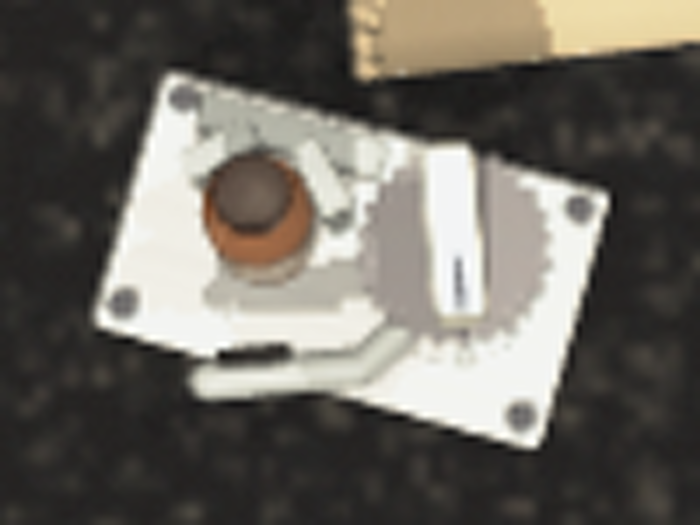

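View pics/crop_side.png

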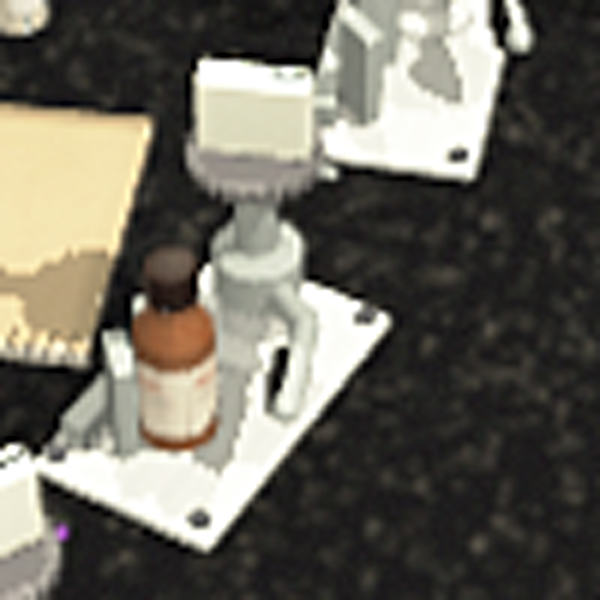

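Confirmed: the middle clamp is white and holds the amber bottle. Its knob bar is at about (319,184), with the dark line towards the robot. Next I'll get a rough fix and then a close wrist view.

```bash
cat > h.py <<'E'
import numpy as np, cv2
def K(i):
    f=200/np.tan(np.radians(i["vfov"]/2)); return np.array([[f,0,i["cx"]],[0,f,i["cy"]],[0,0,1]])
def rays(i,uv):
    # r drawn = r(1+k1 r^2)
    return np.c_[cv2.undistortPoints(np.asarray(uv,float).reshape(-1,1,2),K(i),np.array([i["k1"],0,0,0,0.])).reshape(-1,2),np.ones(len(uv))]
def plane(i,Twc,uv,z):
    r=rays(i,uv)@Twc[:3,:3].T; o=Twc[:3,3]; return o+r*((z-o[2])/r[:,2])[:,None]
def cloud(i,Twc,d,m):
    v,u=np.nonzero(m&(d>0)); P=rays(i,np.c_[u,v])*d[v,u][:,None]
    return P@Twc[:3,:3].T+Twc[:3,3],np.c_[u,v]
E
python3 - <<'E'
from rig import robot
from h import *
d=np.load("pics/top0_d.npy"); i=robot.camera_info("top"); T=np.linalg.inv(i["view"])
m=np.zeros(d.shape,bool); m[140:230,255:465]=1
P,uv=cloud(i,T,d,m)
for lo,hi in((255,355),(370,465)):
    s=(uv[:,0]>lo)&(uv[:,0]<hi)&(P[:,2]>.145)&(P[:,2]<.165)
    print(s.sum(),P[s].mean(0),cv2.minAreaRect(P[s,:2].astype(np.float32)*1000))
print(plane(i,T,[[292,178]],.1))
print(robot.read_tcp_rot().round(3))
for a in(0,90,180,-90):
    c,s_=np.cos(np.radians(a)),np.sin(np.radians(a))
    R=np.array([[c,s_,0],[s_,-c,0],[0,0,-1]])
    print(a,robot.ik([0.45,0,.3],R))
E
```

```text
186 [0.52643515 0.35629172 0.1506625 ] ((526.7324829101562, 356.2445983886719), (45.73799133300781, 13.902491569519043), 4.888591766357422)
197 [0.5061868  0.13144425 0.15059845] ((506.15972900390625, 130.63394165039062), (45.853458404541016, 14.699716567993164), 26.88945960998535)
[[0.54346883 0.41065093 0.1       ]]
[[-0.899 -0.438 -0.001]
 [-0.438  0.899  0.001]
 [ 0.     0.001 -1.   ]]
0 [ 25.22805064  -3.855646   -18.98476582   0.         -74.87088018
  64.77194936]
90 [ 25.22805064  -3.855646   -18.98476582   0.         -74.87088018
 154.77194936]
180 [  25.22805064   -3.855646    -18.98476582    0.          -74.87088018
 -115.22805064]
-90 [ 25.22805064  -3.855646   -18.98476582   0.         -74.87088018
 -25.22805064]
```

View pics/wrist0.png

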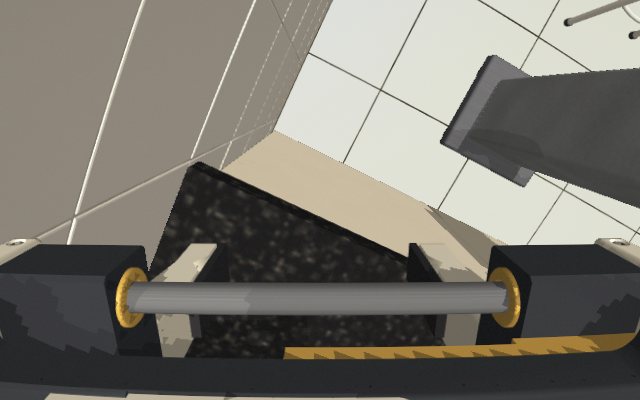

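The bar top measures 45.7 x 13.9 mm at z 0.151, matching 46 x 14 at 0.152. The axis is at (0.527, 0.356) and the bar yaw is 4.9°. The bottle is about 57–62 mm from the axis, which also fits. Before swinging over, I'll check for tall obstacles (the faucet).

Run:
```python
from rig import robot
from h import *
for n in("top","side"):
    d=np.load(f"pics/{n}0_d.npy"); i=robot.camera_info(n); T=np.linalg.inv(i["view"])
    P,uv=cloud(i,T,d,np.ones(d.shape,bool))
    s=(P[:,2]>.12)&(P[:,0]<.95)&(P[:,0]>.3)&(abs(P[:,1])<.65)
    for y in np.arange(-.65,.65,.1):
        q=P[s&(P[:,1]>=y)&(P[:,1]<y+.1)]
        if len(q): print(n,round(y,2),len(q),"xmin",q[:,0].min().round(3),"x5%",np.percentile(q[:,0],5).round(3),"zmax",q[:,2].max().round(3))
```

```text
top -0.25 70 xmin 0.874 x5% 0.876 zmax 0.135
top -0.15 1452 xmin 0.663 x5% 0.668 zmax 0.372
top -0.05 1099 xmin 0.749 x5% 0.753 zmax 0.209
top 0.05 3993 xmin 0.483 x5% 0.513 zmax 0.209
top 0.15 1714 xmin 0.745 x5% 0.749 zmax 0.209
top 0.25 736 xmin 0.506 x5% 0.849 zmax 0.187
top 0.35 1595 xmin 0.504 x5% 0.524 zmax 0.231
top 0.45 539 xmin 0.802 x5% 0.805 zmax 0.23
top 0.55 216 xmin 0.545 x5% 0.547 zmax 0.155
side -0.65 2185 xmin 0.308 x5% 0.618 zmax 0.263
side -0.55 62 xmin 0.302 x5% 0.622 zmax 0.297
side -0.45 137 xmin 0.833 x5% 0.84 zmax 0.178
side -0.25 18 xmin 0.873 x5% 0.876 zmax 0.136
side -0.15 1608 xmin 0.664 x5% 0.676 zmax 0.398
side -0.05 295 xmin 0.752 x5% 0.754 zmax 0.211
side 0.05 1459 xmin 0.484 x5% 0.499 zmax 0.211
side 0.15 1615 xmin 0.746 x5% 0.752 zmax 0.21
side 0.25 442 xmin 0.532 x5% 0.851 zmax 0.189
side 0.35 978 xmin 0.505 x5% 0.512 zmax 0.233
side 0.45 1208 xmin 0.802 x5% 0.806 zmax 0.233
side 0.55 355 xmin 0.545 x5% 0.548 zmax 0.157
```

The faucet reaches x=0.66 near y=-0.1, so I'll swing at a reach of about 0.42 and then extend.

Run:
```python
from rig import robot
from h import *
def R(a):
    c,s=np.cos(np.radians(a)),np.sin(np.radians(a)); return np.array([[c,s,0],[s,-c,0],[0,0,-1]])
rr=0.43
q0=robot.read_qpos()
j=np.radians(-62); robot.servo_line([rr*np.cos(j),rr*np.sin(j),.28],speed=.25)
j=np.radians(34); robot.goto([rr*np.cos(j),rr*np.sin(j),.28],R(4.9))
robot.servo_line([.5266,.3563,.25],speed=.2)
Rm=np.array(robot.read_tcp_rot());p=np.array(robot.read_position())
I,d=robot.grab_frame("wrist"); print(p,robot.read_qpos(),robot.read_t())
np.savez("pics/w1.npz",R=Rm,p=p,d=d); cv2.imwrite("pics/w1.png",I[:,:,::-1])
i=robot.camera_info("wrist"); T=np.eye(4);T[:3,:3]=Rm;T[:3,3]=p; T=T@i["T_tool_cam"]
P,uv=cloud(i,T,d,np.ones(d.shape,bool))
g=I[uv[:,1],uv[:,0]].astype(int)
s=(P[:,2]>.146)&(P[:,2]<.158)&(np.linalg.norm(P[:,:2]-[.5266,.3563],axis=1)<.035)
print(s.sum(),P[s].mean(0),cv2.minAreaRect(P[s,:2].astype(np.float32)*1000))
```

```text
[0.52621619 0.35586006 0.2503572 ] [ 5.16502518e+01  1.60185220e+01 -2.63933402e+00 -2.55031601e-03
 -7.12931851e+01  4.32530821e+01] 4.8333
1064 [0.52869038 0.3568573  0.15145457] ((527.54345703125, 356.9527893066406), (45.376617431640625, 13.643935203552246), 5.129813194274902)
```

View pics/w1.png

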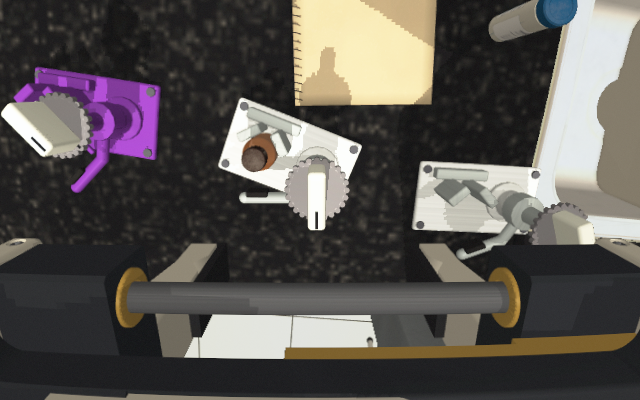

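The wrist view shows the bar of the bottle's clamp at about (317,190), with its dark line towards the robot and the bottle at (257,155). The wrist fix is (0.5275, 0.357, 0.1515) with yaw 5.1°, within 1 mm of the top view. I'll descend and grip.

Run:
```python
from rig import robot
from h import *
a=np.radians(5);c,s=np.cos(a),np.sin(a);Rg=np.array([[c,s,0],[s,-c,0],[0,0,-1]])
robot.servo_line([.527,.3567,.17],ori=Rg,speed=.15)
print(robot.read_position(),robot.read_force())
robot.servo_line([.527,.3567,.119],speed=.06)
print(robot.read_position(),robot.read_force())
robot.move_gripper(0.0)
print(robot.read_grip_width()*88,robot.read_force(),robot.read_ft_torque(),robot.read_position(),robot.read_qpos(),robot.read_t())
I,d=robot.grab_frame("wrist");cv2.imwrite("pics/w2.png",I[:,:,::-1])
```

```text
[0.52738709 0.35706509 0.17113864] [0.51300885 0.44489404 0.74249499]
[0.52723894 0.35692001 0.11936518] [-0.17748198  0.31672997  0.01551721]
13.819374643393555 [-0.00518277  1.01128655 -0.40664887] [0.23769723 0.25554274 0.03244734] [0.52700911 0.35689962 0.11902634] [ 5.16418666e+01  2.17816871e+01 -1.23860280e+01 -5.54870226e-03
 -5.58166402e+01  4.33701960e+01] 7.6583
```

View pics/w2.png

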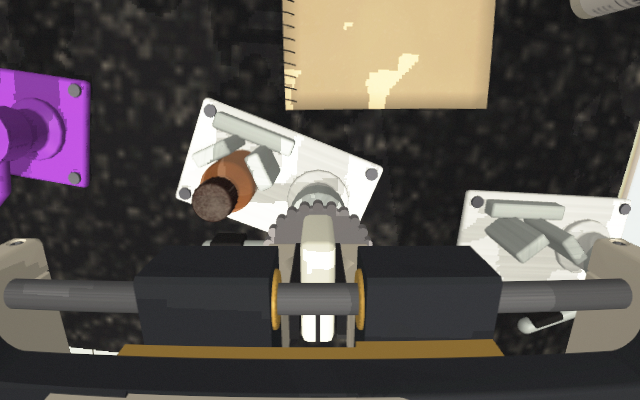

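The grip reads 13.8 mm, so the bar is held. Now I'll turn clockwise in steps with the last joint.

Run:
```python
from rig import robot
from h import *
q0=np.array(robot.read_qpos())
for k in range(1,8):
    q=q0.copy(); q[5]-=10.3*k; robot.movej(q)
    R=np.array(robot.read_tcp_rot())
    print(k,round(np.degrees(np.arctan2(R[1,0],R[0,0])),1),np.round(robot.read_force(),1),np.round(robot.read_ft_torque(),3),np.round(robot.read_position(),4),round(robot.read_grip_width()*88,1),round(robot.read_t(),2))
I,d=robot.grab_frame("wrist");cv2.imwrite("pics/w3.png",I[:,:,::-1])
I,d=robot.grab_frame("side");cv2.imwrite("pics/s3.png",cv2.resize(I[150:300,220:400,::-1],None,fx=4,fy=4))
```

```text
1 -5.1 [-0.8  2.1  0.1] [ 0.295  0.286 -0.03 ] [0.527  0.3569 0.119 ] 13.9 8.0
2 -15.2 [-0.7  2.  -0.6] [ 0.45   0.253 -0.021] [0.527 0.357 0.119] 14.0 8.29
3 -25.4 [ 0.3  2.3 -1.2] [ 0.694  0.349 -0.06 ] [0.527 0.357 0.119] 13.9 8.58
4 -35.7 [-0.6  2.2 -0. ] [ 0.93   0.228 -0.022] [0.5271 0.3571 0.119 ] 14.1 8.88
5 -46.0 [-0.3  2.7 -1.8] [ 1.214  0.191 -0.026] [0.5271 0.3571 0.119 ] 13.9 9.17
6 -56.3 [-0.3  3.7 -1.8] [ 1.472  0.053 -0.019] [0.5271 0.3571 0.119 ] 14.0 9.46
7 -66.6 [ 0.2  4.7 -2.7] [ 1.705 -0.19  -0.011] [0.5272 0.3572 0.119 ] 14.0 9.75
```

View pics/w3.png

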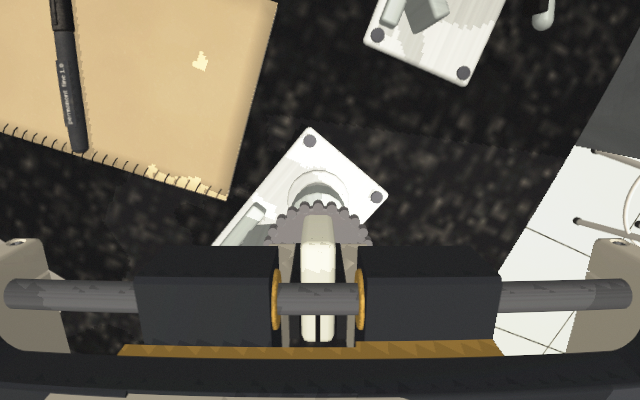

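View pics/s3.png

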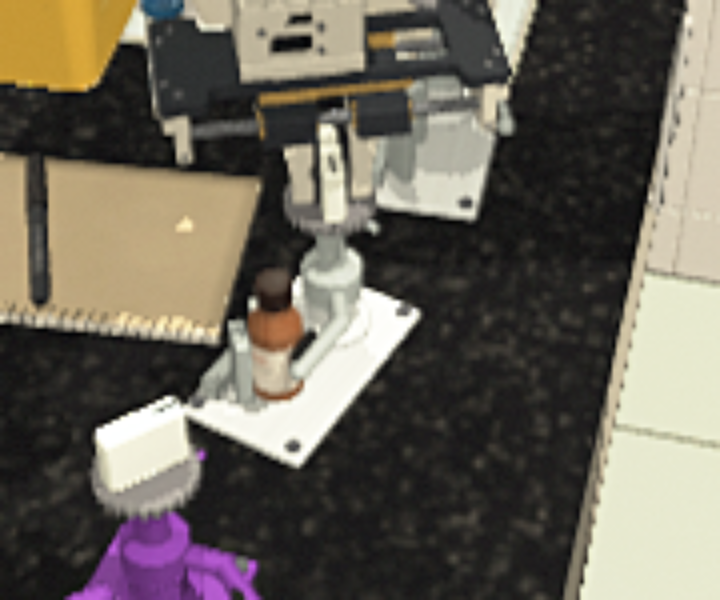

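Turned 71.6° (1.25 rad); the side view shows the arm against the bottle, which is upright. I'll add 6° of margin, then release and retreat straight up.

Run:
```python
from rig import robot
from h import *
q=np.array(robot.read_qpos()); q[5]-=6; robot.movej(q); robot.dwell(.15)
print(robot.read_ft_torque(),robot.read_force())
robot.move_gripper(1.0)
p=np.array(robot.read_position()); print(robot.read_grip_width(),robot.read_force())
robot.servo_line(p+[0,0,.15],speed=.12)
Rm=np.array(robot.read_tcp_rot());p=np.array(robot.read_position())
i=robot.camera_info("wrist"); T=np.eye(4);T[:3,:3]=Rm;T[:3,3]=p; T=T@i["T_tool_cam"]
I,d=robot.grab_frame("wrist");cv2.imwrite("pics/w4.png",I[:,:,::-1])
P,uv=cloud(i,T,d,np.ones(d.shape,bool))
s=(P[:,2]>.146)&(P[:,2]<.158)&(np.linalg.norm(P[:,:2]-[.5266,.3563],axis=1)<.035)
print(s.sum(),cv2.minAreaRect(P[s,:2].astype(np.float32)*1000))
I,d=robot.grab_frame("side");cv2.imwrite("pics/s4.png",cv2.resize(I[150:300,220:400,::-1],None,fx=4,fy=4,interpolation=cv2.INTER_CUBIC))
I,d=robot.grab_frame("top");cv2.imwrite("pics/t4.png",I[:,:,::-1])
print(robot.read_t(),robot.read_force())
```

```text
[ 1.64158708 -0.30261833  0.08175255] [ 1.05262335  3.97871997 -2.56704328]
0.998386476559398 [ 0.44611963 -0.19341434  0.02365702]
943 ((527.3115234375, 356.61700439453125), (13.61147689819336, 46.62348556518555), 17.503190994262695)
13.075 [ 0.66098399 -0.42857636  0.56058027]
```

View pics/w4.png

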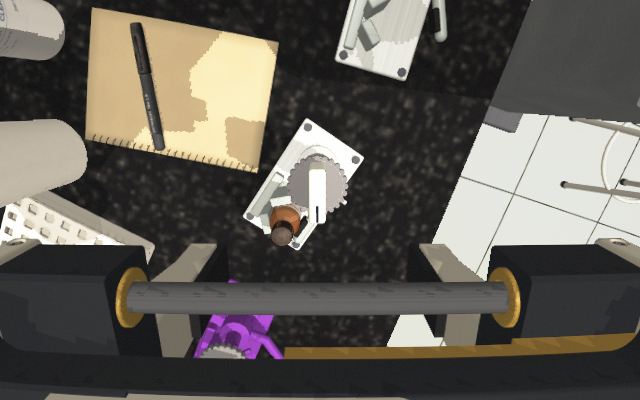

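View pics/s4.png

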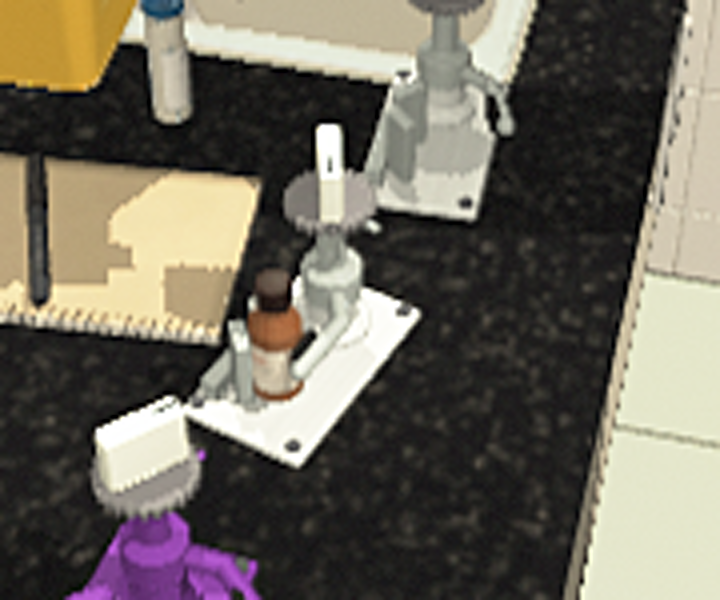

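View pics/t4.png

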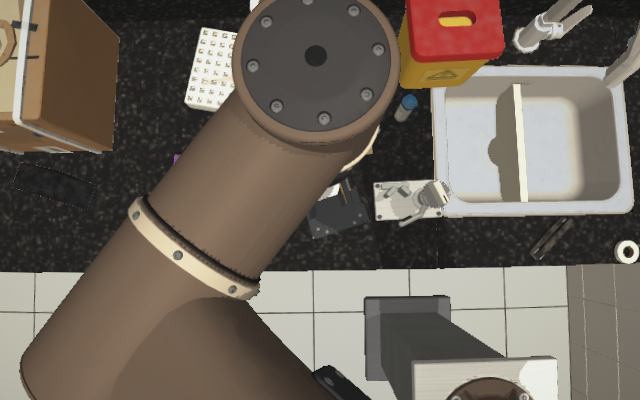

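The knob yaw is now -72.5°, a turn of 77.6° (1.35 rad). The bottle stands upright against the V-block with the arm on it. I'll do one numeric bottle check, then hand in.

Run:
```python
from rig import robot
from h import *
Rm=np.array(robot.read_tcp_rot());p=np.array(robot.read_position())
i=robot.camera_info("wrist"); T=np.eye(4);T[:3,:3]=Rm;T[:3,3]=p; T=T@i["T_tool_cam"]
I,d=robot.grab_frame("wrist")
P,uv=cloud(i,T,d,np.ones(d.shape,bool))
b=(uv[:,0]>265)&(uv[:,0]<305)&(uv[:,1]>205)&(uv[:,1]<248)
s=b&(P[:,2]>.096)&(P[:,2]<.106)&(P[:,1]>.385)
c=P[s].mean(0); print(s.sum(),c,P[s].std(0),np.linalg.norm(c[:2]-[.527,.3567]))
s=b&(I[uv[:,1],uv[:,0],0].astype(int)-I[uv[:,1],uv[:,0],2]>50); print(P[s].mean(0))
# plate corners -> plate axes
h=(P[:,2]>.004)&(P[:,2]<.012)&(np.linalg.norm(P[:,:2]-[.53,.38],axis=1)<.11)&(I[uv[:,1],uv[:,0]].min(1)>120)
print(cv2.minAreaRect(P[h,:2].astype(np.float32)*1000))
```

```text
372 [0.54504373 0.41783005 0.09983275] [0.00545819 0.00563243 0.00102409] 0.0637374227411184
[0.5456651  0.40896032 0.06937673]
((567.3739013671875, 379.8049621582031), (145.88217163085938, 148.14627075195312), 73.28657531738281)
```

Run:
```python
from rig import robot
print(robot.read_t(),robot.read_force()); robot.job_done()
```

```text
13.125 [ 0.21705623 -0.58484194 -0.20681842]
the job is handed in; nothing more can be done
```

I gripped the knob of the white clamp holding the amber bottle, turned it 77.6° (1.35 rad) clockwise, let go, lifted clear and handed the job in at 13.1 s. The 1.2 rad said to be always enough was exceeded, but I did not measure the clutch slip or see the click directly. The wrist torque reading was too noisy to show the 0.15 N m clutch torque: about 0.08 N m at the end, against about -0.02 N m while turning.

**Last checks:**
- **Arm:** in the side view it rests against the bottle.
- **Bottle:** its cap top is at z = 0.0998 m (0.100 m expected), so it stands upright. It is 63.7 mm from the knob axis (62 mm expected), and by a rough estimate about 2–3 mm from its seat.
- **Empty clamp:** I never touched it, and it looks unchanged in the top view.
- **Robot:** the gripper is open and well clear of everything, with no meaningful contact force.
- **Failed check:** an attempt to fit the base plate outline in the wrist picture gave a useless result. I took the seat direction from the plate edges in the top view instead.

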